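# Hang the spare key on the sprung hook inside the key box

### The job

Lift the key holder out of its rack, pass its lower part down through the narrow mouth of the key box and hang it by its eye on the hook inside: push it gently back against the sprung pad until it is behind the hook's upturned tip, and lower it until it sits fully down on the hook. Touch the frame round the mouth neither with the key holder nor with the gripper, press on the hook and pad with no more than about 12 N, and leave the other things on the shelf where they are. Let go of the key holder and leave it hanging upright.

Things in the scene. Friction and masses are not known exactly. Their poses are not given: they have to be found in the camera images.
- tag_grip (a point): Grip point of the loose key holder, an upright flat grey plastic plate 10 mm thick (its x), 34 mm wide (y), 165 mm tall (z), 70 g, a brass key inlaid low on one face (either face may go to the pad). The point is on its centre line, 143 mm above its bottom edge, 22 mm below its top. It starts upright in the rack, bottom edge 10 mm above the shelf.
- tag_eye (a point): Centre of the key holder's eye, a rectangular hole through it along its x, 16 mm wide (y), 26 mm tall, 85 mm above the bottom edge, 58 mm below tag_grip. It passes over the hook's tip with its centre about 3 mm above the pin's axis (17 mm below the frame's origin). Hung, its upper edge rests on the pin: centre 10 mm below the axis. The pad then clamps the plate at whatever height it is left.
- rack: Fixed pine block 60 x 80 x 50 mm tall with one upright slot 13 x 37 mm, 40 mm deep, in the middle of its top, in which the key holder stands with about 1.5 mm play all round; its axes are parallel to the key holder's. Origin: centre of its underside.
- frame: Flat pine frame round the mouth, the 8 mm thick top of the fixed key box (130 mm along x, 110 mm along y, 132 mm tall, floor 6 mm thick, nothing inside but hook and pad). The mouth is 80 mm along x and 54 mm along y. Origin: centre of the mouth, in the frame's upper surface; z up.
- hook_nominal (a point): Nominal place of the hook, a steel pin 6 mm thick along x whose free end points to -x, with a 6 mm thick tip there that stands 6 mm above the pin's upper side. The point is on the pin's axis at the tip's rear (+x) side, 20 mm below the frame's origin. The real hook with its pad is fixed up to 10 mm nearer (-x) or farther (+x) than this point; that is not measured, find it by feel.
- pad_nominal (a point): Nominal place of the face of the sprung rubber pad round the pin, 6 mm behind (+x of) hook_nominal; shifted just as the hook is. Pad 30 mm wide (y), from 11 mm above to 25 mm below the pin's axis. The 10 mm plate fits behind the tip only if the pad is pushed in by over 4 mm; travel 6.5 mm, then a hard stop. It pushes back with 1.6 N at first, 4.8 N at 4 mm, 6.8 N at 6.5 mm.
- key_box: The fixed pine key box that carries the frame, hook and pad. Origin: centre of its underside, 132 mm below the frame's origin; same axes.
- saucer: White ceramic saucer of coins, 110 mm across, 17 mm tall, to be left alone. Origin: centre of its underside.
- torch: Grey torch lying on the shelf along its x, 150 mm long, 44 mm thick at the head, to be left alone. Origin: under its middle.
- magnifier: Black plastic folding magnifier lying flat, 108 mm long, 10 mm thick, to be left alone. Origin: under the centre of its lens.
- carabiner: Steel carabiner lying flat, 75 mm long, 10 mm thick, to be left alone. Origin: under its middle.
Not all that is in view belongs to the job. Leave any purple look-alike of the rack alone.

How it is judged:
By the outcome, as a careful person would: the job done as asked, in the order asked, and still so for the second after the job is handed in, with the robot touching nothing.
It also fails if it takes over 46 s, if anything falls off the work surface, if the arm or the gripper's body presses on something with over 40 N, if the wrist force passes 120 N, or if a joint passes its speed limit or range.

### The arm

A 7-joint arm with a two-finger parallel gripper is mounted at the origin on the work surface. World frame = base frame: x ahead of the robot, y to its left, z up, the work surface at z = 0. Lengths are in m, angles in rad, forces in N, time in s.
With the tool pointing down it reaches from about 0.4 to 0.85 m from the base axis. Payload 10.4 kg.
Tool frame: the origin (TCP) lies at the very end of the fingers, on their centre line; the grasp point (between the pads) lies 19 mm behind it; x points along the fingers, z is the direction in which the jaws open and shut, and the axes are right-handed (so a half turn about x gives the same grasp; the last joint's range is limited). The gripper opens to 85 mm and grips with 20 to 120 N. Pads are 22 mm wide; open, the fingers measure 114 mm over their backs; the gripper's body (76 mm by 85 mm) begins 54 mm behind the grasp point. The pads swing forward as they close: fully open they stand 13 mm farther back than shut.
Start: joints at [1.109, 0.332, -0.065, 1.46, 0.022, 1.35, -0.088], TCP at [0.266, -0.566, 0.231] pointing down, gripper open.
Joint ranges: [-2.6, 2.6], [-0.5, 2.12], [-1.47, 1.34], [0.16, 2.42], [-1.27, 4.41], [0.06, 2.06], [-2.6, 2.6]. Speed limits (rad/s): [2.22, 2.22, 2.79, 2.79, 3.14, 3.14, 3.14].

### API

Orientations are given as a unit quaternion [x, y, z, w].
In Python, from workcell import telemetry, viewer, manip, spot_in, mark_of gives the robot as it stands. The module is installed in compiled form; this text tells all that it offers.
- The arm moves only by the shell command python3 -m crank 'ROWS' [FORCE]. ROWS is JSON, a list of rows, each a list of 3 entries, a list of its own where there are three numbers: the closure, from 0 (fully open) to 1 (shut), then the shift along the world's x, y, z in cm, then the turn, a rotation vector about the world's x, y, z in rad. A call has 1 to 12 rows; each row shifts and turns the commanded pose from where the row before left it; what a row does not reach is not made up. A row lasts 1/12 s, in which the tool goes at most 41.7 mm and 7.16 degrees, less where a joint would pass 70% of its speed; a pose out of reach is approached as far as the arm can. A call with a gripper value outside its range is refused whole. The fingers move at their own pace and stop on an object; FORCE is the grip in N (left out, the last holds). Time passes only in rows, so rows that do not move let the fingers close. It gives the time, the measured TCP pose, the force and the opening at its end, in the units of the state.
- telemetry.get_obs(): the state, without advancing time (a new reading comes with each control period).
- viewer.camera(name): name is "side" or "top"; returns a dict with "frame" (420x560x3 uint8, red, green, blue), "intrinsics" (3x3 intrinsics, pixels), "k1" (the pictures are not rectified: a ray, as slopes to the right and down, at radius r is drawn at 1 + k1 r^2 times it, then the intrinsics apply), "cam_to_world" (4x4, takes a point from camera to world coordinates). Camera axes: x right, y up, looking along -z (the intrinsics and any distortion apply to the point x, -y, -z); pixel columns grow to the right and rows downward; lengths in m; the calibration is good to about 2 mm. A picture is of the moment at which its call begins. There is no depth.
- manip.hand_in(): hands the job in, once; it reports no verdict.
Trained networks look in a picture, given as the dict that the camera call returned (one of the last four; its "shot" number tells which), for a name from the list of things; names that differ only in an ending like _2 or _b are one class to them, and where a whole thing is asked for, a point or a joint stands for the part that bears it (a point fixed in the world has none). Each returns a list of dicts, best first, with "conf" (0 to 1); they miss things now and then, are a little off and sometimes report something else, mostly with a low value. They report only what shows in the picture. A call takes as long as a camera call. They do not tell look-alikes from the thing itself.
- spot_in(thing, picture): "location" ([x, y, z] in m, in the coordinates of the camera as it stood for that picture, good to about 4 mm: the middle of the surface that is visible of it).
- mark_of(thing, picture): "location" ([x, y, z] in m, in the coordinates of the camera as it stood for that picture, good to about 4 mm: a listed point, or the origin of a listed thing).
The state is a dict: "clock": time; "joint_pos": joint angles; "joint_velocities": joint speeds; "tau": joint torques, N m; "position": TCP position; "ee_rot": TCP orientation; "ft_force": force on the tool from outside, world axes, zero at the start; "torque": the same for the moment, N m; "grip_width": opening from 0.0 (shut) to 1.0 (fully open).
Only numpy, scipy, OpenCV 4.12 (cv2) and the standard library are available. Lean on these libraries where they do the work, as an engineer would, in place of code of your own. Each camera call takes 0.05 s, during which the arm holds its last target. There are 200 camera calls.

## Working session

There is one attempt and no reset: what is moved stays moved. The work goes in short steps, Python scripts to look and compute and a shell command to move; the robot and the scene stay as the last step left them, time stands still between calls to the robot, and variables do not carry over. Pictures are saved under pics/ and viewed, about 8 in all and at most 12, crops included, and the job is handed in when it is done.

```bash
mkdir -p pics
cat > h.py <<'E'
import numpy as np, cv2
from workcell import telemetry, viewer, manip, spot_in, mark_of
def w(c,p): return (np.array(c["cam_to_world"])@np.r_[p,1])[:3]
def proj(c,P):
    q=np.linalg.inv(np.array(c["cam_to_world"]))@np.r_[P,1]; s=np.array([q[0]/-q[2],-q[1]/-q[2]])
    s=s*(1+c["k1"]*(s@s)); K=np.array(c["intrinsics"]); return K[:2,:2]@s+K[:2,2]
def ray(c,uv):
    K=np.array(c["intrinsics"]); d=np.linalg.solve(K[:2,:2],np.array(uv,float)-K[:2,2]); s=d.copy()
    for _ in range(30): s=d/(1+c["k1"]*(s@s))
    T=np.array(c["cam_to_world"]); return T[:3,3],T[:3,:3]@np.array([s[0],-s[1],-1])
def atz(c,uv,z):
    o,d=ray(c,uv); return o+d*(z-o[2])/d[2]
def save(c,n,crop=None,k=1):
    f=c["frame"][...,::-1]
    if crop: a,b,e,g=crop; f=f[b:g,a:e]
    cv2.imwrite("pics/"+n,cv2.resize(f,None,fx=k,fy=k,interpolation=cv2.INTER_CUBIC))
E
python3 - <<'E'
from h import *
np.set_printoptions(precision=4,suppress=True)
o=telemetry.get_obs(); print(o)
for n in("side","top"):
    c=viewer.camera(n); save(c,n+"0.png"); print(n,c["cam_to_world"],c["intrinsics"],c["k1"])
    for t in "tag_grip tag_eye rack frame hook_nominal pad_nominal key_box saucer torch magnifier carabiner".split():
        for r in mark_of(t,c)[:3]:
            P=w(c,r["location"]); print(t,round(r["conf"],2),P,proj(c,P).round())
E
```

```text
{'clock': 0.0, 'joint_pos': array([ 1.1094,  0.3329, -0.0647,  1.4609,  0.0216,  1.3499, -0.0885]), 'joint_velocities': array([ 0.0011,  0.0004,  0.0005, -0.0008,  0.0002,  0.0003,  0.0005]), 'tau': array([ -0.0007, -62.5448,   0.0489, -39.1612,   0.0162,   0.0099,
         0.0001]), 'position': array([ 0.2653, -0.5655,  0.2305]), 'ee_rot': array([ 0.3795,  0.5973, -0.3789,  0.5964]), 'ft_force': array([-0.1187,  0.2083, -0.2451]), 'torque': array([-0.0142,  0.0246,  0.0164]), 'grip_width': 0.9994925115664459}
side [[ 0.7768 -0.3764  0.5048  1.1824]
 [ 0.6296  0.4768 -0.6134 -0.7813]
 [-0.0098  0.7944  0.6074  0.8459]
 [ 0.      0.      0.      1.    ]] [[501.5387   0.     278.3012]
 [  0.     501.5387 216.872 ]
 [  0.       0.       1.    ]] -0.07182019758683028
tag_grip 0.97 [ 0.5601 -0.2208  0.1559] [221. 239.]
tag_grip 0.39 [ 0.5645  0.2293 -0.0006] [335. 202.]
tag_eye 0.7 [ 0.5624 -0.2225  0.0955] [223. 260.]
rack 0.91 [ 0.439  -0.2013 -0.0051] [197. 265.]
rack 0.78 [ 0.5592 -0.223  -0.0022] [225. 291.]
rack 0.63 [ 0.5157 -0.3585 -0.0017] [169. 316.]
frame 0.67 [0.5606 0.233  0.
[... 889 characters left out ...]
tag_grip 0.44 [ 0.4693 -0.0024 -0.002 ] [248. 261.]
tag_eye 0.83 [ 0.5573 -0.227   0.0892] [360. 213.]
tag_eye 0.68 [ 0.611  -0.0026 -0.0011] [247. 195.]
rack 0.86 [ 0.5216 -0.3606 -0.0026] [414. 235.]
rack 0.72 [ 0.5571 -0.2262 -0.0004] [351. 219.]
rack 0.69 [ 0.4399 -0.2074 -0.0016] [344. 274.]
frame 0.8 [0.5608 0.2334 0.1314] [117. 210.]
hook_nominal 0.62 [0.5641 0.2293 0.1086] [123. 210.]
key_box 0.8 [ 0.5628  0.2296 -0.0075] [140. 219.]
saucer 0.84 [ 0.4696 -0.0016  0.0003] [247. 261.]
torch 0.51 [ 0.7356 -0.1124  0.0006] [297. 139.]
magnifier 0.76 [ 0.7381 -0.1122 -0.0011] [297. 138.]
carabiner 0.75 [ 0.728   0.1044 -0.0009] [199. 143.]
carabiner 0.24 [0.5612 0.228  0.1065] [124. 212.]
```

View pics/side0.png

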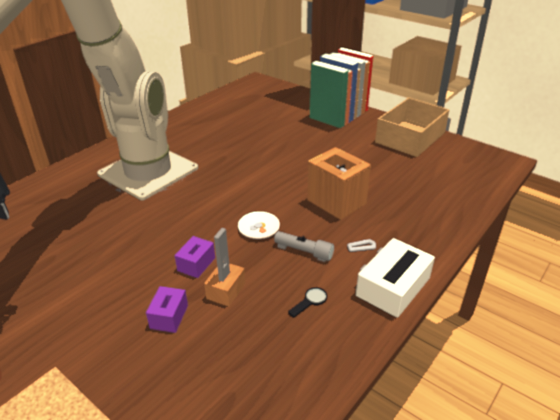

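View pics/top0.png

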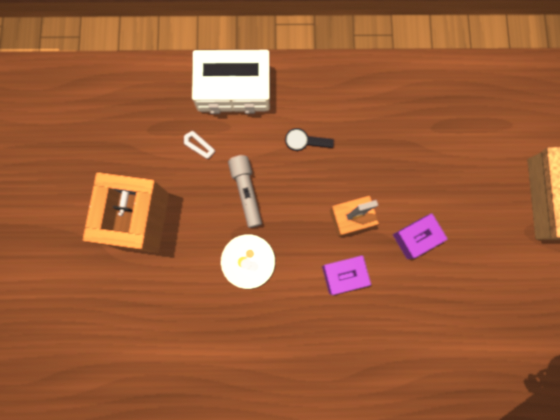

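Side: the pine rack with the grey plate is at (224,280), purple look-alikes are at (195,257) and (167,308), and the key box is at (338,180). Top: the same rack is at (355,215), the purple ones at (420,237) and (347,275), and the box at (120,210). I choose the pine rack with the grey plate. Next I'll check it in a close crop and get the yaws.

Run:
```python
from h import *
c=viewer.camera("top"); f=c["frame"]
a=cv2.resize(f[165:260,75:170],(570,570),interpolation=cv2.INTER_CUBIC)
b=cv2.resize(f[185:245,325:385],(360,360)[::1],interpolation=cv2.INTER_CUBIC)
im=np.zeros((570,800,3),np.uint8); im[:,:440]=a[:,:440]; im[:360,440:]=b
cv2.imwrite("pics/crops.png",im[...,::-1])
hsv=cv2.cvtColor(f,cv2.COLOR_RGB2HSV)
for n,(x0,y0,x1,y1),z in(("box",(75,165,170,260),.132),("rack",(325,185,385,245),.05)):
    s=hsv[y0:y1,x0:x1]
    print(n, [s[i,j].tolist() for i,j in((20,25),(30,20),(70,20),(40,30),(45,45),(10,5))])
    m=((s[...,0]<20)&(s[...,1]>150)&(s[...,2]>190)).astype(np.uint8)
    cs,_=cv2.findContours(m,cv2.RETR_EXTERNAL,cv2.CHAIN_APPROX_NONE)
    k=max(cs,key=cv2.contourArea)[:,0]+[x0,y0]
    P=np.array([atz(c,p,z)[:2] for p in k],np.float32)
    print(len(k),cv2.minAreaRect(P*1000), k.min(0),k.max(0))
```

```text
box [[15, 171, 251], [16, 167, 253], [19, 161, 254], [12, 181, 169], [13, 58, 193], [11, 177, 148]]
249 ((561.7640380859375, 232.09315490722656), (112.7260513305664, 132.27906799316406), 81.67450714111328) [ 83 172] [153 248]Traceback (most recent call last):
  File "<stdin>", line 10, in <module>
IndexError: index 70 is out of bounds for axis 0 with size 60
```

View pics/crops.png

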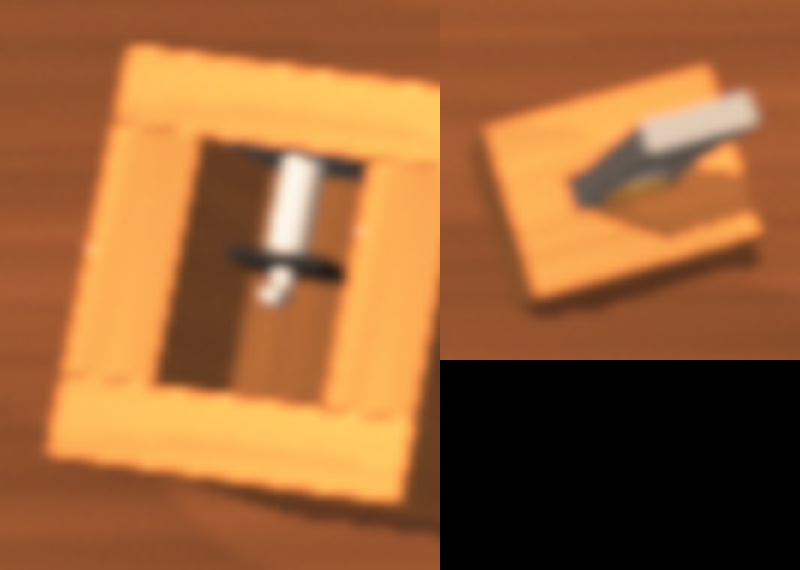

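The crop shows the pine rack holding the grey plate, with the brass on its lower image side. The box's mouth shows the hook tip at crop (272,290), the pad behind it at (287,262), and the pin running up, which is +x.

Run:
```python
from h import *
np.set_printoptions(precision=4,suppress=True)
c=viewer.camera("top"); f=c["frame"]; hsv=cv2.cvtColor(f,cv2.COLOR_RGB2HSV)
x0,y0,x1,y1=325,185,385,245; s=hsv[y0:y1,x0:x1]
m=((s[...,0]<22)&(s[...,1]>130)&(s[...,2]>205)).astype(np.uint8)
cs,_=cv2.findContours(m,cv2.RETR_EXTERNAL,cv2.CHAIN_APPROX_NONE)
k=max(cs,key=cv2.contourArea)[:,0]+[x0,y0]
P=np.array([atz(c,p,.05)[:2] for p in k],np.float32); print(cv2.minAreaRect(P*1000))
B=lambda x,y:(75+x/6-.4,165+y/6-.4); R=lambda x,y:(325+(x-440)/6-.4,185+y/6-.4)
for p in((485,125),(710,65),(763,232),(537,302)): print("rack",atz(c,R(*p),.05))
for p in((640,140),(752,92),(760,118),(648,152)): print("plate top",atz(c,R(*p),.175))
for p in((130,45),(48,458),(403,503)): print("frame",atz(c,B(*p),.132))
o=np.array([.5618,.2321]);t=-.145;ex=np.array([np.cos(t),np.sin(t)]);ey=np.array([-ex[1],ex[0]])
for n,p,z in(("tip front",(265,302),.121),("tip rear",(281,275),.121),("padtop front L",(232,262),.123),("padtop front R",(338,278),.123),("mouth",(157,382),.132),("mouth",(325,405),.132),("mouth",(205,137),.132),("mouth",(365,162),.132)):
    d=atz(c,B(*p),z)[:2]-o; print(n,d@ex,d@ey)
```

```text
((559.9136962890625, -224.94493103027344), (61.714351654052734, 82.55506134033203), 14.854265213012695)
rack [ 0.5787 -0.1786  0.05  ]
rack [ 0.5988 -0.2568  0.05  ]
rack [ 0.5409 -0.2723  0.05  ]
rack [ 0.5178 -0.1944  0.05  ]
plate top [ 0.5539 -0.2073  0.175 ]
plate top [ 0.568  -0.2412  0.175 ]
plate top [ 0.5602 -0.2432  0.175 ]
plate top [ 0.5503 -0.2095  0.175 ]
frame [0.6335 0.276  0.132 ]
frame [0.5038 0.2944 0.132 ]
frame [0.489  0.1852 0.132 ]
tip front -0.008867588980921175 0.00035242352388432544
tip rear 0.00023322316559432359 -0.003010291596672993
padtop front L 0.0020095923528251195 0.01227348683295736
padtop front R 0.0015001399792350931 -0.02154114136664753
mouth -0.03885291599671858 0.024776113997949167
mouth -0.038884853101275416 -0.027737150261785984
mouth 0.03880850931152703 0.02487507324356469
mouth 0.03773675621718494 -0.02605333571574922
```

Run:
```python
from h import *
from scipy.spatial.transform import Rotation as R
np.set_printoptions(precision=4,suppress=True)
o=telemetry.get_obs(); r=R.from_quat(o["ee_rot"]); M=r.as_matrix(); print(o["clock"],o["position"],M)
t=.259; ex=np.array([np.cos(t),np.sin(t),0])
for s in(1,-1):
    z=s*ex; x=np.array([0,0,-1.]); G=np.c_[x,np.cross(z,x),z]; print(s,(R.from_matrix(G)*r.inv()).as_rotvec())
c=viewer.camera("top")
fo=np.array([.5614,.2311]);t=-.145;ex=np.array([np.cos(t),np.sin(t)]);ey=np.array([-ex[1],ex[0]])
B=lambda x,y:(75+x/6-.4,165+y/6-.4)
for p in((299,175),(291,215),(287,240)):
    d=atz(c,B(*p),.115)[:2]-fo; print("pin",d@ex,d@ey)
```

```text
1.3 [ 0.2656 -0.5658  0.2313] [[ 0.      0.9052  0.4249]
 [-0.      0.4249 -0.9052]
 [-1.      0.      0.0001]]
1 [0.     0.0001 1.391 ]
-1 [ 0.0001 -0.     -1.7506]
pin 0.03353457930971866 0.0004467583041963534
pin 0.020482020397132875 0.0005562297015035164
pin 0.012398606673491974 0.00031123219806776726
```

```bash
python3 -m crank '[[0,[2.44,2.84,0],[0,0,0.116]],[0,[2.44,2.84,0],[0,0,0.116]],[0,[2.44,2.84,0],[0,0,0.116]],[0,[2.44,2.84,0],[0,0,0.116]],[0,[2.44,2.84,0],[0,0,0.116]],[0,[2.44,2.84,0],[0,0,0.116]],[0,[2.44,2.84,0],[0,0,0.116]],[0,[2.44,2.84,0],[0,0,0.116]],[0,[2.44,2.84,0],[0,0,0.116]],[0,[2.44,2.84,0],[0,0,0.116]],[0,[2.44,2.84,0],[0,0,0.116]],[0,[2.44,2.84,0],[0,0,0.116]]]' 60
cat >> h.py <<'E'
from scipy.spatial.transform import Rotation as Rot
def stat(tx,ty,yaw):
    o=telemetry.get_obs(); M=Rot.from_quat(o["ee_rot"]).as_matrix(); p=o["position"]
    e=yaw-np.arctan2(M[1,2],M[0,2]); d=np.array([tx,ty])-p[:2]; c,s=np.cos(yaw),np.sin(yaw)
    print("t",round(o["clock"],2),"p",p.round(4),"need cm",(100*d).round(2),"yaw",round(e,4),"down",M[:,0].round(4),"F",o["ft_force"].round(1),"w",round(o["grip_width"],3),"rel(local)",(-1000*np.array([c*d[0]+s*d[1],-s*d[0]+c*d[1]])).round(1))
E
python3 -c "
from h import *
stat(.559,-.225,.259)"
```

```text
clock: 2.35
position: [0.5593, -0.2236, 0.2316]
ee_rot: [-0.094, 0.701, 0.093, 0.701]
ft_force: [0.6, -1.5, -0.0]
grip_width: 0.996
t 2.35 p [ 0.5593 -0.2236  0.2316] need cm [-0.03 -0.14] yaw -0.0064 down [ 5.e-04 -3.e-04 -1.e+00] F [ 0.6 -1.5 -0. ] w 0.996 rel(local) [0.6 1.3]
```

```bash
python3 -m crank '[[0,[-0.03,-0.14,-2.5],[0,0,-0.006]],[0,[0,0,-2.5],[0,0,0]],[0,[0,0,-2.5],[0,0,0]],[0,[0,0,-2.2],[0,0,0]],[0,[0,0,0],[0,0,0]],[0.5,[0,0,0],[0,0,0]],[0.6,[0,0,0],[0,0,0]],[0.7,[0,0,0],[0,0,0]]]' 60
python3 - <<'E'
from h import *
stat(.559,-.225,.259)
c=viewer.camera("side"); d=viewer.camera("top")
a=cv2.resize(c["frame"][190:310,160:290],(520,480),interpolation=cv2.INTER_CUBIC); cv2.imwrite("pics/g1.png",a[...,::-1])
E
```

```text
clock: 3.02
position: [0.5591, -0.2267, 0.1363]
ee_rot: [-0.09, 0.701, 0.089, 0.702]
ft_force: [0.5, 0.4, 0.2]
grip_width: 0.606
t 3.02 p [ 0.5591 -0.2267  0.1363] need cm [-0.01  0.17] yaw 0.0051 down [ 0.0027 -0.001  -1.    ] F [0.5 0.4 0.2] w 0.606 rel(local) [-0.4 -1.7]
```

View pics/g1.png

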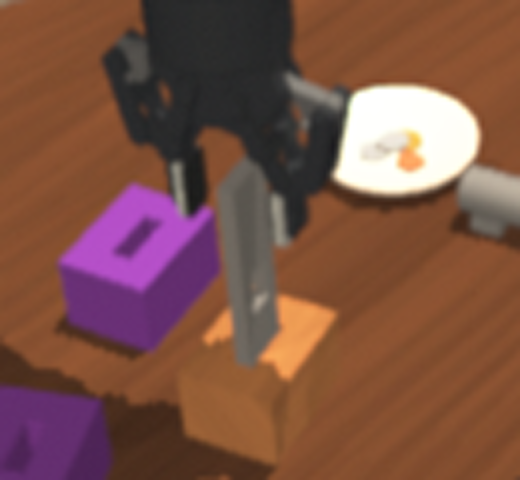

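The jaws straddle the plate: fingers at (185,185) and (280,220), plate at (250,190). I'll close them.

```bash
python3 -m crank '[[0.8,[0,0.1,-0.2],[0,0,0.003]],[0.9,[0,0,0],[0,0,0]],[1,[0,0,0],[0,0,0]],[1,[0,0,0],[0,0,0]],[1,[0,0,0],[0,0,0]],[1,[0,0,0],[0,0,0]],[1,[0,0,0],[0,0,0]]]' 60
python3 -c "
from h import *
stat(.559,-.225,.259)"
```

```text
clock: 3.7
position: [0.5585, -0.2253, 0.1327]
ee_rot: [-0.091, 0.701, 0.091, 0.702]
ft_force: [2.8, 0.9, 2.5]
grip_width: 0.109
t 3.7 p [ 0.5585 -0.2253  0.1327] need cm [0.05 0.03] yaw 0.0018 down [ 0.001  0.    -1.   ] F [2.8 0.9 2.5] w 0.109 rel(local) [-0.5 -0.1]
```

```bash
python3 -m crank '[[1,[0,0,0.8],[0,0,0]],[1,[0,0,1.5],[0,0,0]],[1,[0,0,1.5],[0,0,0]],[1,[0,0,2],[0,0,0]],[1,[0,0,2.5],[0,0,0]],[1,[0,0,3],[0,0,0]],[1,[0,0,3],[0,0,0]],[1,[0,0,2.5],[0,0,0]],[1,[0,0,1],[0,0,0]],[1,[0,0,0],[0,0,0]]]' 60
python3 - <<'E'
from h import *
stat(.559,-.225,.259)
c=viewer.camera("side"); d=viewer.camera("top")
im=np.zeros((500,800,3),np.uint8)
im[:,:400]=cv2.resize(c["frame"][150:310,155:283],(400,500),interpolation=cv2.INTER_CUBIC); cv2.imwrite("pics/lift.png",im[:,:400,::-1])
for n,k in(("side",c),("top",d)):
  for t in("tag_grip","tag_eye"):
    for r in mark_of(t,k)[:2]: print(n,t,round(r["conf"],2),w(k,r["location"]).round(4))
E
```

```text
clock: 4.53
position: [0.5585, -0.2258, 0.3127]
ee_rot: [-0.091, 0.7, 0.09, 0.702]
ft_force: [-0.7, -0.1, -2.1]
grip_width: 0.111
t 4.53 p [ 0.5585 -0.2258  0.3127] need cm [0.05 0.08] yaw 0.0025 down [ 0.0027 -0.0015 -1.    ] F [-0.7 -0.1 -2.1] w 0.111 rel(local) [-0.7 -0.6]
side tag_grip 0.66 [ 0.5573 -0.224   0.3344]
side tag_eye 0.8 [ 0.5591 -0.2238  0.2714]
top tag_grip 0.64 [ 0.5539 -0.2226  0.3316]
top tag_eye 0.89 [ 0.5559 -0.2234  0.2668]
```

View pics/lift.png

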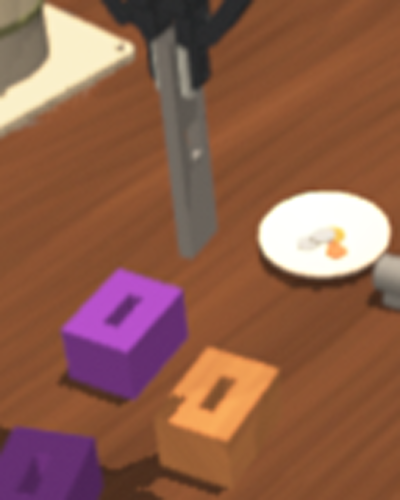

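The rack slot is empty and the plate hangs upright in the fingers. Carrying it to above the mouth, on the −x side of the hook.

```bash
python3 -m crank '[[1,[-0.1,2,0],[0,0,-0.034]],[1,[-0.2,3.8,0],[0,0,-0.034]],[1,[-0.2,4.1,0],[0,0,-0.034]],[1,[-0.2,4.1,0],[0,0,-0.034]],[1,[-0.2,4.1,0],[0,0,-0.034]],[1,[-0.2,4.1,0],[0,0,-0.034]],[1,[-0.2,4.1,0],[0,0,-0.034]],[1,[-0.2,4.1,0],[0,0,-0.034]],[1,[-0.2,4.1,0],[0,0,-0.034]],[1,[-0.2,4.1,0],[0,0,-0.034]],[1,[-0.2,4.1,0],[0,0,-0.034]],[1,[-0.1,3.25,0],[0,0,-0.03]]]' 60
python3 -m crank '[[1,[0,0,0],[0,0,0]],[1,[0,0,0],[0,0,0]],[1,[0,0,0],[0,0,0]]]' 60
python3 - <<'E'
from h import *
stat(.5365,.2337,-.145)
c=viewer.camera("side"); d=viewer.camera("top")
im=np.hstack([cv2.resize(k["frame"][a:a+130,b:b+130],(390,390),interpolation=cv2.INTER_CUBIC) for k,a,b in((c,80,270),(d,150,55))]); cv2.imwrite("pics/over.png",im[...,::-1])
for n,k in(("side",c),("top",d)):
  for t in("tag_grip","tag_eye"):
    for r in mark_of(t,k)[:1]: print(n,t,round(r["conf"],2),w(k,r["location"]).round(4))
E
```

```text
clock: 5.83
position: [0.5347, 0.2373, 0.3096]
ee_rot: [0.052, 0.706, -0.052, 0.705]
ft_force: [-0.1, -1.0, 0.2]
grip_width: 0.106
clock: 6.08
position: [0.536, 0.2335, 0.3095]
ee_rot: [0.052, 0.706, -0.052, 0.705]
ft_force: [0.3, -0.7, -0.9]
grip_width: 0.108
t 6.08 p [0.536  0.2335 0.3095] need cm [0.05 0.02] yaw 0.0018 down [-1.1e-03 -8.0e-04 -1.0e+00] F [ 0.3 -0.7 -0.9] w 0.108 rel(local) [-0.4 -0.2]
side tag_grip 0.66 [0.5337 0.2362 0.3325]
side tag_eye 0.55 [0.542  0.2344 0.2707]
top tag_grip 0.68 [0.5596 0.2342 0.1279]
top tag_eye 0.94 [0.5342 0.2355 0.2663]
```

View pics/over.png

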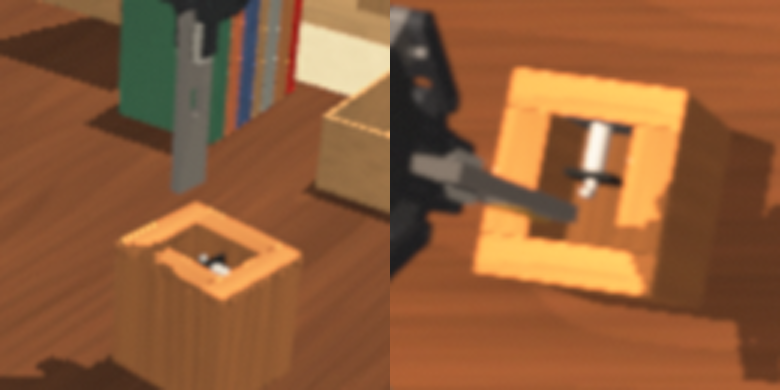

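Run:
```python
from h import *
d=viewer.camera("top"); fo=np.array([.5614,.2311]);t=-.145;ex=np.array([np.cos(t),np.sin(t)]);ey=np.array([-ex[1],ex[0]])
for p in((515,205),(572,222),(578,207)):
    q=atz(d,(55+(p[0]-390)/3-.3,150+p[1]/3-.3),.187)[:2]-fo; print(q@ex,q@ey)
```

```text
-0.025326619897959333 0.015927018019984827
-0.03061867661912619 -0.018550576647637533
-0.02156314516397402 -0.02033310419242322
```

```bash
python3 -m crank '[[1,[0.05,0.02,-1.5],[0,0,0]],[1,[0,0,-2.5],[0,0,0]],[1,[0,0,-2.5],[0,0,0]],[1,[0,0,-1.5],[0,0,0]],[1,[0,0,-1.5],[0,0,0]],[1,[0,0,-1.5],[0,0,0]],[1,[0,0,-1.5],[0,0,0]],[1,[0,0,-1.5],[0,0,0]],[1,[0,0,-1],[0,0,0]],[1,[0,0,-0.6],[0,0,0]],[1,[0,0,0],[0,0,0]],[1,[0,0,0],[0,0,0]]]' 80
python3 -c "
from h import *
stat(.5614,.2311,-.145)"
```

```text
clock: 7.43
position: [0.5367, 0.2343, 0.1547]
ee_rot: [0.052, 0.705, -0.052, 0.705]
ft_force: [0.1, -0.2, -1.7]
grip_width: 0.105
t 7.43 p [0.5367 0.2343 0.1547] need cm [ 2.47 -0.32] yaw 0.0021 down [ 3.e-04  2.e-04 -1.e+00] F [ 0.1 -0.2 -1.7] w 0.105 rel(local) [-24.9  -0.4]
```

```bash
cat >> h.py <<'E'
def lf():
    o=telemetry.get_obs(); F=o["ft_force"]; d=o["position"][:2]-[.5614,.2311]; c,s=np.cos(-.145),np.sin(-.145)
    M=Rot.from_quat(o["ee_rot"]).as_matrix()
    print("t",round(o["clock"],2),"x %.1f y %.1f z %.1f"%(1000*(c*d[0]+s*d[1]),1000*(-s*d[0]+c*d[1]),1000*o["position"][2]),"F %.1f %.1f %.1f"%(c*F[0]+s*F[1],-s*F[0]+c*F[1],F[2]),"T",o["torque"].round(2),"down",M[:2,0].round(4))
E
python3 -m crank '[[1,[0.3,-0.1,-0.2],[0,0,0]],[1,[0.5,-0.07,0],[0,0,0]],[1,[0.5,-0.07,0],[0,0,0]],[1,[0.2,-0.03,0],[0,0,0]],[1,[0,0,0],[0,0,0]],[1,[0,0,0],[0,0,0]]]' 80 >/dev/null; python3 -c "import h;h.lf()"
python3 -m crank '[[1,[0.1,-0.015,0],[0,0,0]],[1,[0.1,-0.015,0],[0,0,0]],[1,[0,0,0],[0,0,0]]]' >/dev/null; python3 -c "import h;h.lf()"
python3 -m crank '[[1,[0.1,-0.015,0],[0,0,0]],[1,[0,0,0],[0,0,0]]]' >/dev/null; python3 -c "import h;h.lf()"
```

```text
t 7.93 x -9.7 y -0.9 z 152.3 F -0.5 0.4 -0.6 T [-0.01 -0.    0.02] down [-0.      0.0002]
t 8.18 x -7.7 y -0.9 z 152.4 F -1.1 0.1 -0.0 T [-0.    0.01  0.06] down [ 0.0003 -0.    ]
t 8.35 x -6.6 y -1.0 z 152.4 F -0.3 0.0 -1.4 T [0.   0.01 0.  ] down [ 0.0002 -0.    ]
```

```bash
for i in 1; do
python3 -m crank '[[1,[0.1,-0.015,0],[0,0,0]],[1,[0,0,0],[0,0,0]]]' >/dev/null; python3 -c "import h;h.lf()"
python3 -m crank '[[1,[0.1,-0.015,0],[0,0,0]],[1,[0,0,0],[0,0,0]]]' >/dev/null; python3 -c "import h;h.lf()"
python3 -m crank '[[1,[0.1,-0.015,0],[0,0,0]],[1,[0,0,0],[0,0,0]]]' >/dev/null; python3 -c "import h;h.lf()"
python3 -m crank '[[1,[0.1,-0.015,0],[0,0,0]],[1,[0,0,0],[0,0,0]]]' >/dev/null; python3 -c "import h;h.lf()"
done
```

```text
t 8.52 x -5.6 y -1.0 z 152.4 F 1.0 0.7 -1.0 T [ 0.01 -0.02  0.  ] down [0.0002 0.    ]
t 8.68 x -4.6 y -1.0 z 152.3 F 0.4 -0.4 -0.2 T [-0.01 -0.    0.02] down [ 0.0001 -0.    ]
t 8.85 x -3.6 y -1.0 z 152.3 F -0.8 0.5 -0.9 T [-0.01 -0.04 -0.03] down [0.0001 0.    ]
t 9.02 x -2.6 y -1.0 z 152.3 F -1.1 -0.0 0.7 T [-0.02  0.   -0.  ] down [0.0001 0.    ]
```

```bash
python3 -m crank '[[1,[0.1,-0.015,0],[0,0,0]],[1,[0,0,0],[0,0,0]]]' >/dev/null; python3 -c "import h;h.lf()"
python3 -m crank '[[1,[0.1,-0.015,0],[0,0,0]],[1,[0,0,0],[0,0,0]]]' >/dev/null; python3 -c "import h;h.lf()"
python3 -m crank '[[1,[0.1,-0.015,0],[0,0,0]],[1,[0,0,0],[0,0,0]]]' >/dev/null; python3 -c "import h;h.lf()"
```

```text
t 9.18 x -1.6 y -1.0 z 152.3 F 0.3 -0.3 -0.1 T [0.01 0.02 0.01] down [ 0.0001 -0.    ]
t 9.35 x -0.7 y -0.9 z 152.3 F 1.0 0.2 -0.4 T [0.04 0.   0.06] down [-0.      0.0001]
t 9.52 x 0.0 y -0.9 z 152.3 F -2.2 -0.3 -0.6 T [0.03 0.55 0.03] down [-0.0006  0.0001]
```

```bash
python3 -m crank '[[1,[0.1,-0.015,0],[0,0,0]],[1,[0,0,0],[0,0,0]]]' >/dev/null; python3 -c "import h;h.lf()"
python3 -m crank '[[1,[0.1,-0.015,0],[0,0,0]],[1,[0,0,0],[0,0,0]]]' >/dev/null; python3 -c "import h;h.lf()"
```

```text
t 9.68 x 1.0 y -0.9 z 152.2 F -3.6 -0.4 0.4 T [0.11 0.79 0.01] down [-0.0006  0.    ]
t 9.85 x 2.1 y -0.9 z 152.2 F -4.1 -0.4 0.8 T [ 0.08  1.02 -0.03] down [-0.0005  0.0001]
```

```bash
python3 -m crank '[[1,[0.1,-0.015,0],[0,0,0]],[1,[0.1,-0.015,0],[0,0,0]],[1,[0,0,0],[0,0,0]]]' >/dev/null; python3 -c "import h;h.lf()"
python3 -m crank '[[1,[0.1,-0.015,0],[0,0,0]],[1,[0,0,0],[0,0,0]]]' >/dev/null; python3 -c "import h;h.lf()"
```

```text
t 10.1 x 4.1 y -0.9 z 152.2 F -5.2 0.6 0.3 T [ 0.15  1.39 -0.01] down [-0.0006  0.0001]
t 10.27 x 5.0 y -0.9 z 152.3 F -5.2 -0.7 2.3 T [ 0.17  1.47 -0.04] down [-0.0007  0.0001]
```

```bash
python3 -m crank '[[1,[0.05,-0.007,0],[0,0,0]],[1,[0,0,0],[0,0,0]]]' >/dev/null; python3 -c "import h;h.lf()"
python3 -m crank '[[1,[0,0,0],[0,0,0]]]' >/dev/null; python3 -c "import h;h.lf()"
```

```text
t 10.43 x 5.4 y -0.8 z 152.3 F -4.9 -0.0 1.3 T [ 0.19  1.61 -0.04] down [-0.0008  0.    ]
t 10.52 x 5.3 y -0.8 z 152.2 F -6.0 -0.2 1.3 T [ 0.15  1.54 -0.02] down [-0.0009 -0.    ]
```

```bash
python3 -m crank '[[1,[0.02,-0.003,-0.1],[0,0,0]],[1,[0,0,-0.1],[0,0,0]],[1,[0,0,-0.1],[0,0,0]],[1,[0,0,0],[0,0,0]]]' >/dev/null; python3 -c "import h;h.lf()"
python3 -m crank '[[1,[0,0,-0.1],[0,0,0]],[1,[0,0,-0.1],[0,0,0]],[1,[0,0,-0.1],[0,0,0]],[1,[0,0,0],[0,0,0]]]' >/dev/null; python3 -c "import h;h.lf()"
python3 -m crank '[[1,[0,0,-0.05],[0,0,0]],[1,[0,0,-0.05],[0,0,0]],[1,[0,0,0],[0,0,0]]]' >/dev/null; python3 -c "import h;h.lf()"
```

```text
t 10.85 x 5.4 y -0.7 z 149.2 F -6.0 -0.3 0.5 T [0.23 1.61 0.01] down [-0.0009  0.0002]
t 11.18 x 5.4 y -0.7 z 146.2 F -6.1 0.2 1.8 T [0.32 1.58 0.02] down [-0.0009  0.0002]
t 11.43 x 5.5 y -0.6 z 145.3 F -6.2 -0.9 2.7 T [ 0.23  1.58 -0.02] down [-0.0007  0.0003]
```

```bash
python3 -m crank '[[1,[0,0,-0.05],[0,0,0]],[1,[0,0,-0.05],[0,0,0]],[1,[0,0,0],[0,0,0]]]' >/dev/null; python3 -c "import h;h.lf()"
python3 -m crank '[[1,[0,0,-0.05],[0,0,0]],[1,[0,0,-0.05],[0,0,0]],[1,[0,0,0],[0,0,0]]]' >/dev/null; python3 -c "import h;h.lf()"
```

```text
t 11.68 x 5.5 y -0.6 z 144.4 F -6.1 -0.9 1.6 T [ 0.24  1.55 -0.09] down [-0.0007  0.0003]
t 11.93 x 5.5 y -0.6 z 143.3 F -6.2 0.2 2.4 T [0.23 1.51 0.01] down [-0.0007  0.0003]
```

```bash
python3 -m crank '[[1,[0,0,-0.07],[0,0,0]],[1,[0,0,-0.07],[0,0,0]],[1,[0,0,0],[0,0,0]]]' >/dev/null; python3 -c "import h;h.lf()"
python3 -m crank '[[1,[0,0,-0.05],[0,0,0]],[1,[0,0,-0.05],[0,0,0]],[1,[0,0,0],[0,0,0]]]' >/dev/null; python3 -c "import h;h.lf()"
python3 -m crank '[[1,[0,0,-0.05],[0,0,0]],[1,[0,0,0],[0,0,0]]]' >/dev/null; python3 -c "import h;h.lf()"
```

```text
t 12.18 x 5.5 y -0.6 z 141.9 F -6.7 1.0 1.9 T [ 0.28  1.57 -0.04] down [-0.0008  0.0003]
t 12.43 x 5.5 y -0.6 z 140.9 F -6.7 0.4 1.8 T [0.27 1.55 0.01] down [-0.0007  0.0003]
t 12.6 x 5.5 y -0.6 z 140.5 F -5.7 0.6 1.9 T [ 0.29  1.57 -0.02] down [-0.0006  0.0003]
```

```bash
python3 -m crank '[[1,[0,0,-0.03],[0,0,0]],[1,[0,0,0],[0,0,0]]]' >/dev/null; python3 -c "import h;h.lf()"
python3 -m crank '[[1,[0,0,-0.03],[0,0,0]],[1,[0,0,0],[0,0,0]]]' >/dev/null; python3 -c "import h;h.lf()"
python3 -m crank '[[1,[0,0,-0.03],[0,0,0]],[1,[0,0,0],[0,0,0]]]' >/dev/null; python3 -c "import h;h.lf()"
```

```text
t 12.77 x 5.5 y -0.6 z 140.2 F -5.5 0.3 2.3 T [ 0.29  1.54 -0.04] down [-0.0006  0.0003]
t 12.93 x 5.5 y -0.6 z 139.9 F -7.4 -0.6 3.1 T [ 0.22  1.59 -0.  ] down [-0.0007  0.0003]
t 13.1 x 5.5 y -0.6 z 139.6 F -6.5 -0.9 3.6 T [0.25 1.53 0.01] down [-0.0006  0.0003]
```

```bash
python3 -m crank '[[1,[0,0,-0.02],[0,0,0]],[1,[0,0,0],[0,0,0]]]' >/dev/null; python3 -c "import h;h.lf()"
python3 -m crank '[[1,[0,0,-0.02],[0,0,0]],[1,[0,0,0],[0,0,0]]]' >/dev/null; python3 -c "import h;h.lf()"
```

```text
t 13.27 x 5.6 y -0.6 z 139.6 F -7.0 -0.8 4.4 T [0.14 1.63 0.02] down [-0.0004  0.0003]
t 13.43 x 5.6 y -0.6 z 139.5 F -6.9 -0.6 4.3 T [0.11 1.73 0.02] down [-0.0004  0.0003]
```

```bash
python3 -m crank '[[1,[0,0,-0.03],[0,0,0]],[1,[0,0,0],[0,0,0]]]' >/dev/null; python3 -c "import h;h.lf()"
```

```text
t 13.6 x 5.6 y -0.6 z 139.4 F -7.3 -1.7 6.3 T [0.06 1.92 0.01] down [-0.0002  0.0002]
```

```bash
python3 -m crank '[[1,[-0.05,0.007,0],[0,0,0]],[1,[-0.05,0.007,0],[0,0,0]],[1,[0,0,0],[0,0,0]]]' >/dev/null; python3 -c "import h;h.lf()"
python3 -m crank '[[0.95,[0,0,0],[0,0,0]],[0.85,[0,0,0],[0,0,0]],[0.75,[0,0,0],[0,0,0]],[0.6,[0,0,0],[0,0,0]],[0.5,[0,0,0],[0,0,0]],[0.5,[0,0,0],[0,0,0]]]' 20; python3 -c "import h;h.lf()"
```

```text
t 13.85 x 5.3 y -0.6 z 139.5 F -3.7 -0.2 5.5 T [ 0.23  1.15 -0.05] down [0.0012 0.0006]
clock: 14.35
position: [0.5665, 0.2291, 0.1387]
ee_rot: [0.052, 0.705, -0.052, 0.705]
ft_force: [-0.7, 0.3, -0.0]
grip_width: 0.503
t 14.35 x 5.3 y -1.2 z 138.7 F -0.7 0.2 -0.0 T [-0.01 -0.02  0.01] down [ 0.0003 -0.0001]
```

Released, and all forces read zero. Lifting clear straight up and checking.

```bash
python3 -m crank '[[0.4,[0,0,0.5],[0,0,0]],[0.4,[0,0,1],[0,0,0]],[0.4,[0,0,1.5],[0,0,0]],[0.3,[0,0,2],[0,0,0]],[0.2,[0,0,3],[0,0,0]],[0,[0,0,3],[0,0,0]],[0,[-2,-3,2],[0,0,0]],[0,[-3,-3,0],[0,0,0]],[0,[-3,-3,0],[0,0,0]],[0,[-3,-3,0],[0,0,0]],[0,[-3,-3,0],[0,0,0]],[0,[0,0,0],[0,0,0]]]' 20
python3 - <<'E'
from h import *
c=viewer.camera("side"); d=viewer.camera("top")
im=np.hstack([cv2.resize(k["frame"][a:a+110,b:b+110],(400,400),interpolation=cv2.INTER_CUBIC) for k,a,b in((c,110,285),(d,155,65))]); cv2.imwrite("pics/end.png",im[...,::-1])
for n,k in(("side",c),("top",d)):
  for t in("tag_grip","tag_eye","saucer","torch","magnifier","carabiner"):
    for r in mark_of(t,k)[:1]: print(n,t,round(r["conf"],2),w(k,r["location"]).round(4))
E
```

```text
clock: 15.35
position: [0.4247, 0.0766, 0.2699]
ee_rot: [0.052, 0.705, -0.055, 0.706]
ft_force: [1.9, -0.3, 0.8]
grip_width: 1.001
side tag_grip 0.62 [0.5644 0.2334 0.1622]
side tag_eye 0.46 [0.5679 0.2318 0.1   ]
side saucer 0.75 [ 0.4705 -0.0014 -0.0036]
side torch 0.84 [0.6145 0.0013 0.0011]
side magnifier 0.82 [ 7.41e-01 -1.08e-01 -3.00e-04]
side carabiner 0.45 [ 7.309e-01  1.028e-01 -4.000e-04]
top tag_grip 0.74 [0.5635 0.2355 0.1607]
top tag_eye 0.78 [0.5624 0.2308 0.0951]
top saucer 0.9 [ 4.68e-01  4.00e-04 -9.00e-04]
top torch 0.86 [ 0.61   -0.0007 -0.001 ]
top carabiner 0.56 [0.7277 0.1041 0.0032]
```

View pics/end.png

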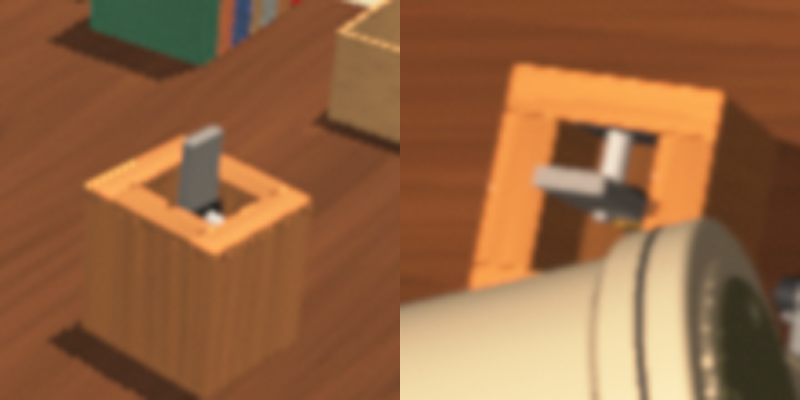

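The plate stands upright in the mouth (side crop 200,165) with the hook tip poking through the eye (215,215), and its grip point is at z≈0.161 against an expected 0.160.

```bash
python3 -c "
from h import *
print(manip.hand_in())"
```

```text
the job is handed in; nothing more can be done
None
```

I hung the key holder on the hook, let go of it and handed the job in at about 15.5 s on the robot's clock. `hand_in` gave no verdict.

- **Insertion:** I lowered the key holder into the mouth clear of the frame. I felt the pad at frame x ≈ 0 and pushed it in about 5 mm. I then lowered it behind the tip with no bump at the tip's height.
- **Seating:** The key holder came to rest with the tool 139.5 mm above the shelf; 139.7 mm was expected. The upward force rose to 6.3 N, and the highest push I read on the pad was about 7.4 N. Forces were sampled only at the end of each move, so short peaks in between would not show.
- **Release:** After the fingers opened, the forces read zero within noise.
- **Last check:** The key holder looks upright, with the hook tip showing through the eye. The cameras put the grip point at z = 0.161–0.162 m (0.160 expected). The eye read 0.100 m and 0.095 m (0.102 expected). The lower reading is just outside the detector's usual 4 mm error.
- **Other things:** The saucer, torch, magnifier and carabiner were where they started, within measurement error. The final top view did not report the magnifier, so that one rests on the side view alone.

The pad's compression came out as 5.7 mm from the tool position but 4.8 mm from the wrist torque. Both are enough for the plate to pass behind the tip, and short of the hard stop.

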